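# Feel a gel-plate gap with a taper gauge

### The job

Take the taper gauge off its storage rail by pulling it up past the sprung roller catch, then slide its blade straight down between the two upright white plates of the casting stand until it drags snugly on both of them, without jamming it in or pushing it down to its collar. Finish holding it there: the program ends with the gripper still gripping the handle, the gauge upright and the blade still snug in the gap. Leave the two jars and the tip box alone.

Things in the scene. Friction and masses are not known exactly. Their poses are not given: they have to be found in the camera images.
- gauge: Taper gauge, 100 to 170 g, upright in the rail, blade down. Origin: mid bottom edge of the blade (tip); z up to the handle, x across thickness, y along width. Steel blade: 80 mm long, 24 wide (y), an even wedge 2.5 mm thick at the tip, 9.2 at the top (1 mm per 12). Above it black collar 26 x 30 x 8 (z 80 to 88 mm), black handle 18 (x) by 26 (y), z 88 to 140. Up to 2.5 mm play along x in the rail.
- gauge_grip (a point): Middle of the gauge's handle, 120 mm above the blade's tip, 20 mm below the handle's top; axes as the gauge. Fingers gripping here across x and reaching 19 mm lower clear the collar, catch and plates.
- rail: White storage rail, fixed: base 90 x 130 x 12 mm, posts at y +-55 mm, two level 6 mm steel bars along y, 14 mm apart, tops 100 mm above the table. Origin: under the base's centre; x across the bars, y along, z up. The gauge's collar rests on the bars at the middle, tip 20 mm above the table, axes as the rail's. Highest part, 128 mm: catch housing at y 46 to 60 mm.
- catch (a joint): Sprung catch on the rail's +y side: 14 mm roller reaching 2 mm over the top of the +y end of the gauge's collar. Value: how far it is pushed back towards +y, m, 0 at rest, at most 0.007. It takes about 8 N straight up to lift the gauge past it, within the first 10 mm; after that the gauge is free.
- stand: Grey casting stand, fixed, base 110 x 120 x 15 mm, with two white ceramic plates upright face to face, 8 mm thick, 70 wide (y). Origin: under the base's centre; x across the gap, y along it, z up. Parallel gap, 3.6 to 5.6 mm by run, from z 108 mm down to the base; lips above flare 14 mm wider to z 120, the highest point. The blade begins to drag with its tip 13 to 37 mm below z 108.
- front_edge (a point): Middle of the upper inner edge of the front (-x side) plate, the spring-pressed one, 108 mm above the table; axes as the stand. The gap's centre is midway between this and rear_edge. At rest x = -2.3 mm, y = 0 in the stand's frame.
- press_plate (a joint): How far the front plate is pushed back along the stand's -x, m, 0 at rest, at most 0.006. Spring: 4 N at rest, 1.5 N more per mm. Friction about 0.5 to 0.7: a blade centred in the gap resists pushing down with about 5 N when this plate starts to give; over about 10 N it jams. A push sideways along x with the drag means it is off centre, rubbing one plate only.
- rear_plate: Rear (+x side) white ceramic plate, fixed. Origin: on its inner face, at table height, in the middle of its width; axes as the stand.
- rear_edge (a point): Middle of the upper inner edge of the rear plate, 108 mm above the table, straight across from front_edge; axes as the stand.
- jar_a: Bystander: clear specimen jar with a blue cap, 44 mm diameter, 85 mm tall, loose; origin under its centre.
- jar_b: Bystander: smaller clear jar with a white cap, 32 mm diameter, 60 mm tall, loose; origin under its centre.
- tip_box: Bystander: closed box for pipette tips, blue with a white lid, 85 x 120 x 50 mm, loose; origin under its centre.

How it is judged:
On the way:
1. the gripped gauge is pulled up past the catch, its blade at least 25 mm above where it hung (z of gauge in the frame of rail above 0.045 m and contact force between the fingers and gauge above 1 N), for 0.2 s.
At the end, for the whole second after the job is handed in: Fingers hold the gauge (over 2 N), at rest, upright (0.12 rad), square to the gap (0.15 rad), within 23 mm of its middle; blade presses both plates over 0.8 N, at most 12 N on the front, 14 N on the rear; tip 8 to 66 mm below the gap's upper edge; gauge off the rail (contact force between gauge and press_plate between 0.8 and 12 N and contact force between gauge and rear_plate between 0.8 and 14 N and z of gauge in the frame of stand between 0.042 and 0.1 m and y of gauge in the frame of stand between -0.023 and 0.023 m and angle between gauge's own z axis and vertical below 0.12 rad and angle between the y axis of gauge and the y axis of stand, either way round below 0.15 rad and contact force between gauge and rail below 0.3 N and contact force between the fingers and gauge above 2 N and linear speed of gauge below 0.01 m/s); the arm keeps its last pose, push and grip.
It fails at once if the larger jar is shoved or knocked over (distance of jar_a from where it was at the start of the episode above 0.02 m or angle between jar_a's own z axis and vertical above 0.4 rad).
It fails at once if the smaller jar is shoved or knocked over (distance of jar_b from where it was at the start of the episode above 0.02 m or angle between jar_b's own z axis and vertical above 0.4 rad).
It fails at once if the tip box is shoved or knocked over (distance of tip_box from where it was at the start of the episode above 0.02 m or angle between tip_box's own z axis and vertical above 0.4 rad).
It also fails if it takes over 51 s, if anything falls off the work surface, if the arm or the gripper's body presses on something with over 40 N, if the wrist force passes 120 N, or if a joint passes its speed limit or range.

### The arm

A 6-joint arm with a two-finger parallel gripper is mounted at the origin on the work surface. World frame = base frame: x ahead of the robot, y to its left, z up, the work surface at z = 0. Lengths are in m, angles in rad, forces in N, time in s.
With the tool pointing down it reaches from about 0.425 to 1.125 m from the base axis. Payload 14.9 kg.
Tool frame: the origin (TCP) lies midway between the tips of the shut fingers; the grasp point (between the pads) lies 19 mm behind it; z points along the fingers, y is the line along which they close (so a half turn about z gives the same grasp; the last joint's range is limited). The gripper opens to 91 mm and grips with 3 to 60 N. Pads are 32 mm wide; open, the fingers measure 118 mm over their backs; the gripper's body (76 mm by 178 mm) begins 60 mm behind the grasp point.
Start: joints at [1.176, 0.379, 1.734, -0, 1.028, -0.033], TCP at [0.248, 0.655, 0.214] pointing down, gripper open.
Joint ranges: [-2.77, 2.77], [-0.74, 2.19], [0, 2.66], [-1.06, 4.2], [0.31, 2.87], [-3.08, 3.08]. Speed limits (rad/s): [1.89, 1.89, 2.39, 3.14, 3.14, 3.14].

### API

Orientations are given as [roll, pitch, yaw] about the fixed x, y, z axes, in that order (R = Rz(yaw) Ry(pitch) Rx(roll)).
In Python, from bench import ctrl gives the robot as it stands. The module is installed in compiled form; this text tells all that it offers. Calls block until the motion is done:
- ctrl.move_to(position, orientation): joint-space move of the TCP to a pose.
- ctrl.line_to(position, frame=None, speed=0.15, guard=None): straight line of the TCP; frame=None keeps the orientation; speed is the mean speed in m/s. With guard (N) it stops when the force on the tool has changed by that much, and returns True; else False.
- ctrl.move_joints(angles): joint-space move.
- ctrl.command_gripper(opening, grasp_force=None): finger opening in m; grasp_force is the grip in N (None keeps the last); returns when the fingers have stopped.
- ctrl.wait(seconds).
- ctrl.solve_ik(position, orientation): joint angles nearest the present ones, or None.
- ctrl.snapshot(name): name is "scene" or "top"; returns the picture (384x512x3 uint8, red, green, blue); there is no depth.
- ctrl.calibration(name): a dict with "vfov" (degrees; the focal length in pixels is half the picture's height over the tangent of half this angle, whatever the lens; pixels are square), "cx", "cy" (the principal point, pixels), "distortion" ([k1, k2, p1, p2, k3] as OpenCV has them; the pictures are not rectified), "extrinsics" (4x4, takes a point from camera to world coordinates). Camera axes: x right, y down, z forward; pixel columns grow to the right and rows downward; lengths in m; the calibration is good to about 2 mm. A picture is of the moment at which its call begins. calibration takes no time and is no camera call.
A pose or a line that the arm cannot do raises ctrl.PlanningError and nothing moves.
- ctrl.finish_job(): hands the job in; it is judged then, once.
Trained networks look in the newest picture that a camera, given by its name, has taken for a name from the list of things; names that differ only in an ending like _2 or _b are one class to them, and where a whole thing is asked for, a point or a joint stands for the part that bears it (a point fixed in the world has none). Each returns a list of dicts, best first, with "conf" (0 to 1); they miss things now and then, are a little off and sometimes report something else, mostly with a low value. They report only what shows in the picture. A call takes as long as a camera call.
- ctrl.find_in(camera, thing): "rect" ([left, top, right, bottom] as shares, 0 to 1, of the picture: columns of its width, rows of its height, round what is visible of it).
Readings, each from a call of its own:
- ctrl.current_clock(): time.
- ctrl.current_qpos(): joint angles.
- ctrl.current_joint_vel(): joint speeds.
- ctrl.current_tau(): joint torques, N m.
- ctrl.current_position(): TCP position.
- ctrl.current_tool_rot(): TCP orientation.
- ctrl.current_contact_force(): force on the tool from outside, world axes, zero at the start.
- ctrl.current_moment(): the same for the moment, N m.
- ctrl.current_gripper_width(): finger opening in m.
- ctrl.current_finger_force(): force on a finger pad.
Only numpy, scipy, OpenCV 4.12 (cv2) and the standard library are available. Lean on these libraries where they do the work, as an engineer would, in place of code of your own. Each camera call takes 0.05 s, during which the arm holds its last target. There are 200 camera calls.

## Working session

There is one attempt and no reset: what is moved stays moved. The work goes in short steps, each a Python script; the robot and the scene stay as the last script left them, time stands still between calls to the robot, and variables do not carry over. Pictures are saved under pics/ and viewed, at most 10 in all, crops included, and the job is handed in when it is done.

```bash
mkdir -p pics; python3 - <<'E'
from bench import ctrl
import cv2,numpy as np
for n in("scene","top"):
    im=ctrl.snapshot(n); cv2.imwrite(f"pics/{n}0.png",im[:,:,::-1])
    c=ctrl.calibration(n); print(n,c["vfov"],c["cx"],c["cy"],c["distortion"]);print(np.round(c["extrinsics"],4).tolist())
    for t in("gauge","rail","stand","front_edge","rear_plate","jar_a","tip_box","catch"):
        print(t,[(round(d["conf"],2),[round(v*s) for v,s in zip(d["rect"],(512,384,512,384))]) for d in ctrl.find_in(n,t)[:3]])
print(ctrl.current_clock(),ctrl.current_tool_rot())
E
```

```text
scene 54.660960554453155 255.36917868724166 199.47543280221797 [0.02891875 0.         0.         0.         0.        ]
[[0.6555, 0.5221, -0.5457, 0.9637], [0.7551, -0.4407, 0.4855, -0.3226], [0.013, -0.7302, -0.6831, 0.5508], [0.0, 0.0, 0.0, 1.0]]
gauge [(0.85, [112, 183, 144, 249])]
rail [(0.83, [98, 182, 180, 289])]
stand [(0.97, [285, 123, 352, 193])]
front_edge [(0.75, [303, 128, 338, 146])]
rear_plate [(0.87, [311, 132, 338, 172]), (0.46, [305, 124, 336, 146])]
jar_a [(0.8, [238, 209, 253, 237]), (0.65, [185, 159, 212, 207]), (0.62, [256, 226, 338, 295])]
tip_box [(0.77, [257, 225, 340, 298])]
catch [(0.65, [131, 194, 148, 207])]
top 53.16591350674399 256.5378542305688 188.43165712111917 [-0.11568029  0.          0.          0.          0.        ]
[[-0.0016, -0.9891, 0.1473, 0.4577], [-1.0, 0.0011, -0.0034, 0.0319], [0.0032, -0.1473, -0.9891, 0.8962], [0.0, 0.0, 0.0, 1.0]]
gauge [(0.47, [353, 218, 374, 231])]
rail [(0.63, [319, 201, 389, 257]), (0.43, [140, 196, 176, 212])]
stand [(0.98, [126, 175, 200, 237])]
front_edge [(0.46, [134, 194, 175, 211])]
rear_plate [(0.73, [141, 185, 176, 207])]
jar_a [(0.58, [269, 182, 280, 194]), (0.57, [145, 194, 172, 210]), (0.56, [268, 240, 288, 260])]
tip_box [(0.86, [237, 114, 295, 160])]
catch []
0.9 [3.14153623e+00 1.27256920e-05 2.77974120e+00]
```

```bash
python3 - <<'E'
import cv2
t=cv2.imread("pics/top0.png");s=cv2.imread("pics/scene0.png")
cv2.imwrite("pics/topc.png",cv2.resize(t[95:275,110:400],(798,495),interpolation=cv2.INTER_CUBIC))
import numpy as np
a=cv2.resize(s[170:300,85:215],(400,400),interpolation=cv2.INTER_CUBIC);b=cv2.resize(s[100:230,250:380],(400,400),interpolation=cv2.INTER_CUBIC)
cv2.imwrite("pics/scc.png",np.hstack([a,b]))
E
```

```text
(no output)
```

View pics/topc.png

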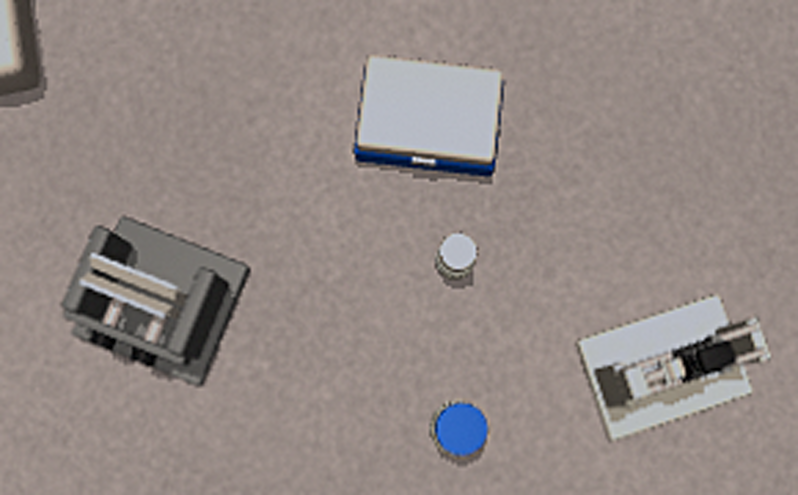

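View pics/scc.png

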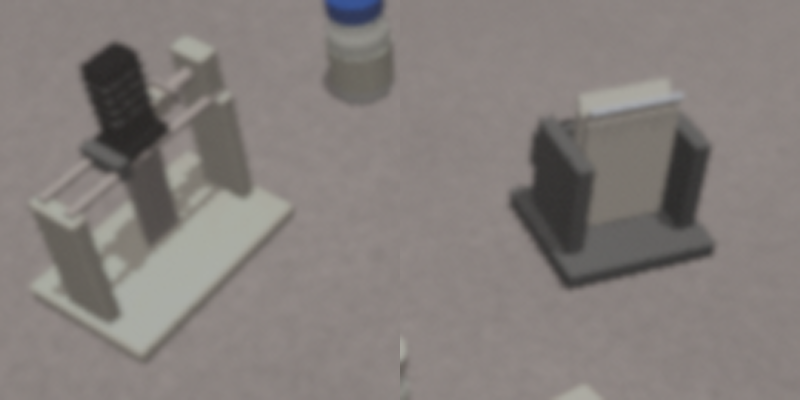

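View pics/scene0.png

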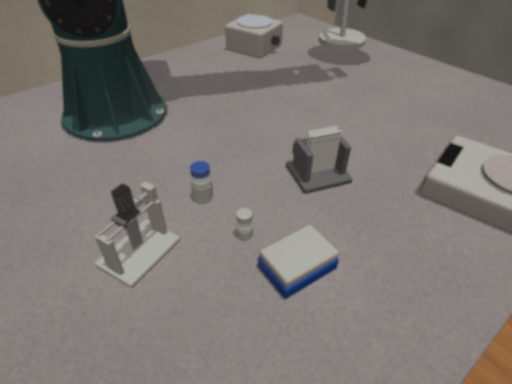

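```bash
cat > h.py <<'E'
from bench import ctrl
import cv2,numpy as np
from scipy.optimize import least_squares
def proj(n,P):
    c=ctrl.calibration(n); E=np.linalg.inv(np.array(c["extrinsics"]))
    f=192/np.tan(np.radians(c["vfov"])/2)
    K=np.array([[f,0,c["cx"]],[0,f,c["cy"]],[0,0,1.]])
    return cv2.projectPoints(np.array(P,float).reshape(-1,1,3),cv2.Rodrigues(E[:3,:3])[0],E[:3,3],K,np.array(c["distortion"],float))[0].reshape(-1,2)
def world(p,L):
    L=np.array(L,float);c,s=np.cos(p[2]),np.sin(p[2])
    return np.c_[p[0]+c*L[:,0]-s*L[:,1],p[1]+s*L[:,0]+c*L[:,1],L[:,2]]
E
cat > fit.py <<'E'
from h import *
im={n:cv2.imread(f"pics/{n}0.png") for n in("top","scene")}
T=lambda u,v:(110+(u+.5)*290/798-.5,95+(v+.5)*180/495-.5)
S=lambda u,v,o:(o[0]+(u+.5)*.325-.5,o[1]+(v+.5)*.325-.5)
R0=(85,170);S0=(250,100)
rail={"top":([(45,65,12),(45,-65,12),(-45,-65,12),(-45,65,12)],[T(580,343),T(717,297),T(750,392),T(612,440)]),
 "scene":([(45,-65,12),(-45,-65,12),(45,65,12)],[S(143,352,R0),S(33,287,R0),S(293,205,R0)])}
stand={"top":([(55,60,15),(55,-60,15),(-55,-60,15)],[T(125,215),T(248,265),T(202,385)]),
 "scene":([(55,-60,15),(55,60,15)],[S(170,278,S0),S(313,242,S0)])}
for name,d,g in(("rail",rail,(.45,-.3,.32)),("stand",stand,(.45,.25,-.39))):
  for cams in(("top",),("scene",),("top","scene")):
    if name=="stand" and cams==("scene",): pass
    fun=lambda p:np.concatenate([(proj(n,world(p,np.array(d[n][0])/1000))-d[n][1]).ravel() for n in cams])
    r=least_squares(fun,g); print(name,cams,np.round(r.x,4),np.round(r.fun,1))
  p=r.x
  if name=="rail": L=[[(a,b,12) for a,b in((45,65),(45,-65),(-45,-65),(-45,65))],[(9,13,160),(9,-13,160),(-9,-13,160),(-9,13,160)],[(7,55,100),(7,-55,100)],[(-7,55,100),(-7,-55,100)]]
  else: L=[[(a,b,15) for a,b in((55,60),(55,-60),(-55,-60),(-55,60))],[(2.3,35,108),(2.3,-35,108),(-2.3,-35,108),(-2.3,35,108)],[(9.3,35,120),(9.3,-35,120),(-9.3,-35,120),(-9.3,35,120)]]
  out=[]
  for n in("top","scene"):
    c=proj(n,world(p,[(0,0,.05)]))[0].astype(int)-45; c=np.maximum(c,0)
    k=np.ascontiguousarray(cv2.resize(im[n][c[1]:c[1]+90,c[0]:c[0]+90],(400,400),interpolation=cv2.INTER_CUBIC)); 
    for l in L:
      q=((proj(n,world(p,np.array(l)/1000))-c+.5)*400/90*16).astype(np.int32)
      cv2.polylines(k,[q],len(l)>2,(0,0,255),1,cv2.LINE_AA,4)
    out.append(k)
  cv2.imwrite(f"pics/fit_{name}.png",np.hstack(out))
E
python3 fit.py; python3 -c "
import cv2,numpy as np
a=[cv2.imread(f'pics/fit_{n}.png') for n in('rail','stand')]
cv2.imwrite('pics/fit.png',cv2.resize(np.vstack(a),(600,600)))"
```

```text
rail ('top',) [ 0.4956 -0.191   0.3105] [-1.6 -0.8  0.6 -1.3  1.6  0.8 -0.5  1.2]
rail ('scene',) [ 0.4949 -0.1903  0.3139] [ 0.3  0.8 -1.4 -0.5  1.2 -0.8]
rail ('top', 'scene') [ 0.4953 -0.1905  0.3122] [-1.7 -0.6  0.3 -1.2  1.4  0.8 -0.6  1.4  0.2  1.1 -1.4 -0.3  1.2 -0.6]
stand ('top',) [ 0.5539  0.2339 -0.3725] [-0.9 -0.3  1.2 -0.2 -0.3  0.4]
stand ('scene',) [ 0.5506  0.2334 -0.3375] [-0.5  0.4  0.5 -0.5]
stand ('top', 'scene') [ 0.5528  0.2338 -0.364 ] [-1.2  0.3  1.1  0.   0.   0.8 -0.6  0.5  1.3  0.5]
```

View pics/fit.png

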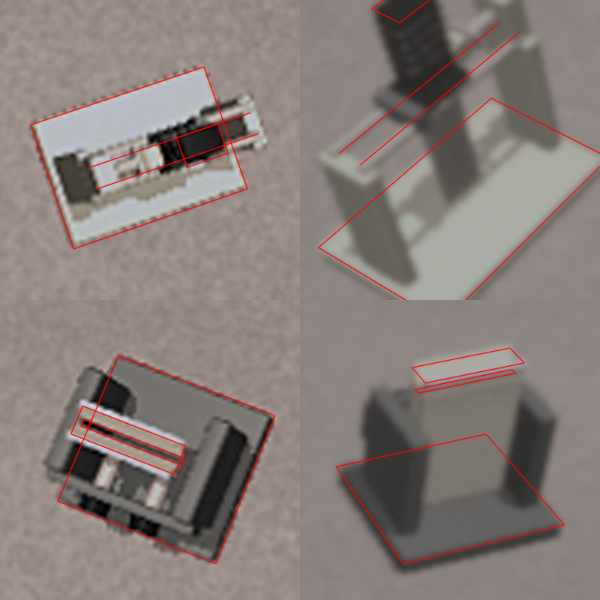

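```bash
cat >> h.py <<'E'
RAIL=(.4953,-.1905,.3122); STAND=(.5528,.2338,-.364)
pi=np.pi
E
python3 - <<'E'
from h import *
for s in(-1,1):
    print(s,[np.round(q,2) if (q:=ctrl.solve_ik([p[0],p[1],z],[pi,0,p[2]+s*pi/2])) is not None else None for p in(RAIL,STAND) for z in(.3,.12)])
s=1 if ctrl.solve_ik([*RAIL[:2],.3],[pi,0,RAIL[2]+pi/2]) is not None and abs(ctrl.solve_ik([*RAIL[:2],.3],[pi,0,RAIL[2]+pi/2])[5])<abs(ctrl.solve_ik([*RAIL[:2],.3],[pi,0,RAIL[2]-pi/2])[5]) else -1
print(s)
p=ctrl.current_position(); ctrl.line_to([p[0],p[1],.3],speed=.2)
ctrl.move_to([*RAIL[:2],.3],[pi,0,RAIL[2]+s*pi/2])
cv2.imwrite("pics/over.png",ctrl.snapshot("top")[:,:,::-1])
print(ctrl.current_clock(),ctrl.current_position(),ctrl.current_contact_force())
print("hit",ctrl.line_to([*RAIL[:2],.123],speed=.08,guard=4))
print(ctrl.current_clock(),ctrl.current_position(),ctrl.current_contact_force())
a=[cv2.resize(ctrl.snapshot("top")[190:270,310:400],(450,400)),cv2.resize(ctrl.snapshot("scene")[160:250,85:160],(350,400))]
cv2.imwrite("pics/down.png",np.hstack(a)[:,:,::-1])
E
```

```text
-1 [array([-0.41,  0.01,  2.01, -0.  ,  1.12,  2.42]), array([-0.41,  0.26,  2.12, -0.  ,  0.77,  2.42]), array([ 0.36,  0.13,  1.88,  0.  ,  1.13, -2.42]), array([ 0.36,  0.35,  1.98,  0.  ,  0.81, -2.42])]
1 [array([-0.41,  0.01,  2.01,  0.  ,  1.12, -0.72]), array([-0.41,  0.26,  2.12,  0.  ,  0.77, -0.72]), array([ 0.36,  0.13,  1.88, -0.  ,  1.13,  0.73]), array([ 0.36,  0.35,  1.98, -0.  ,  0.81,  0.73])]
1
4.6167 [ 0.49552916 -0.19009249  0.30000356] [0.12990867 0.00884678 0.50841822]
hit False
6.9833 [ 0.49544034 -0.19054518  0.12326047] [ 0.65111555  0.73542036 -0.558965  ]
```

View pics/down.png

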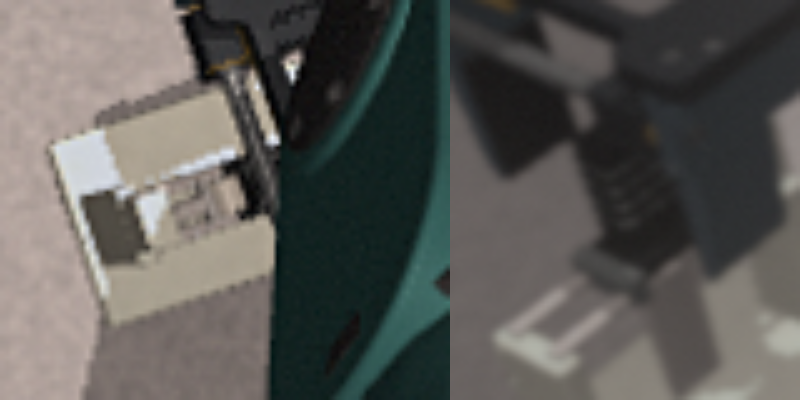

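```bash
python3 - <<'E'
from h import *
ctrl.line_to([*RAIL[:2],.1215],speed=.05)
f0=np.array(ctrl.current_contact_force())
ctrl.command_gripper(0.0,5)
g=lambda m:print(m,round(ctrl.current_clock(),2),ctrl.current_gripper_width(),np.round(ctrl.current_finger_force(),2),np.round(np.array(ctrl.current_contact_force())-f0,2),np.round(ctrl.current_moment(),2))
ax=np.array([np.cos(RAIL[2]),np.sin(RAIL[2])]); xy=np.array(RAIL[:2])
g("closed5"); 
for i in range(4):
    fx=(np.array(ctrl.current_contact_force())-f0)[:2]@ax; print("fx",fx)
    if abs(fx)<1.5 : break
    xy=xy+ax*np.sign(fx)*.0006; ctrl.line_to([*xy,.1215],speed=.02); ctrl.wait(.1)
ctrl.command_gripper(0.0,35); ctrl.wait(.2)
g("closed35"); print(xy)
E
```

```text
closed5 8.44 0.01804441949004776 5.0 [-0.28  0.67  0.1 ] [-0.11  0.03  0.03]
fx -0.061863412840194115
closed35 8.86 0.017661530682803142 35.0 [ 0.72 -0.04  0.42] [-0.   -0.06  0.02]
[ 0.4953 -0.1905]
```

```bash
python3 - <<'E'
from h import *
f0=np.array(ctrl.current_contact_force())
for z in(.125,.128,.132,.14,.17):
    ctrl.line_to([*RAIL[:2],z],speed=.04); print(z,ctrl.current_gripper_width(),np.round(np.array(ctrl.current_contact_force())-f0,2))
ctrl.wait(.2)
ctrl.line_to([*RAIL[:2],.28],speed=.15)
ctrl.move_to([*STAND[:2],.28],[pi,0,STAND[2]+pi/2])
ctrl.line_to([*STAND[:2],.238],speed=.08); ctrl.wait(.3)
print(ctrl.current_clock(),ctrl.current_gripper_width(),ctrl.current_finger_force(),ctrl.current_position(),ctrl.current_contact_force())
t=ctrl.snapshot("top");s=ctrl.snapshot("scene")
cv2.imwrite("pics/pre.png",np.hstack([cv2.resize(t[170:250,120:200],(400,400)),cv2.resize(s[80:200,270:390],(400,400))])[:,:,::-1])
E
```

```text
0.125 0.017304557511835163 [-0.43 -4.34 -3.29]
0.128 0.01803395564947879 [-1.32 -7.92 -0.8 ]
0.132 0.017724205721843612 [-0.97 -8.51 -1.69]
0.14 0.018138757198163064 [-0.26 -0.73 -2.35]
0.17 0.01787184016769642 [-1.31 -0.21 -1.9 ]
14.4917 0.017608780059753838 34.99977707862854 [0.55295744 0.23387303 0.23837466] [-0.01279184  0.32404404 -1.94876062]
```

View pics/pre.png

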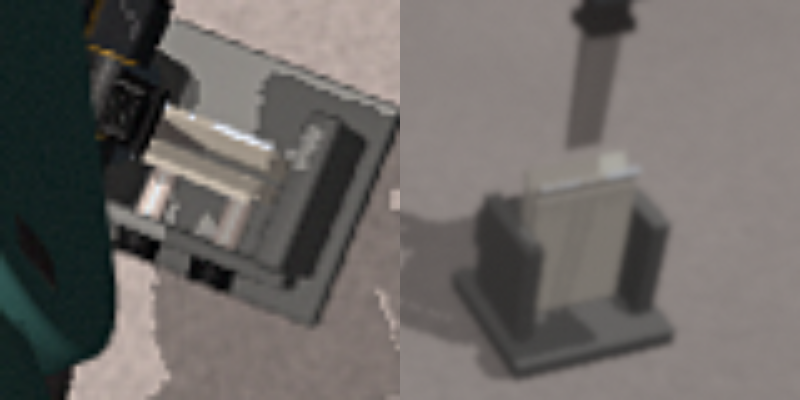

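```bash
python3 - <<'E'
from h import *
p=ctrl.current_position()
P=(p[0],p[1],STAND[2])
w=world(P,[(0,y,z) for z in(0,.08) for y in(-.012,.012)]); w[:,2]+=p[2]-.1015
q=proj("scene",w); print(np.round((q-[270,80])*400/120,0)+[400,0])
s=cv2.imread("pics/pre.png")[20:170,540:680]; cv2.imwrite("pics/prez.png",cv2.resize(s,(560,600)))
E
```

```text
[[566. 150.]
 [601. 144.]
 [585.  30.]
 [622.  24.]]
```

View pics/prez.png

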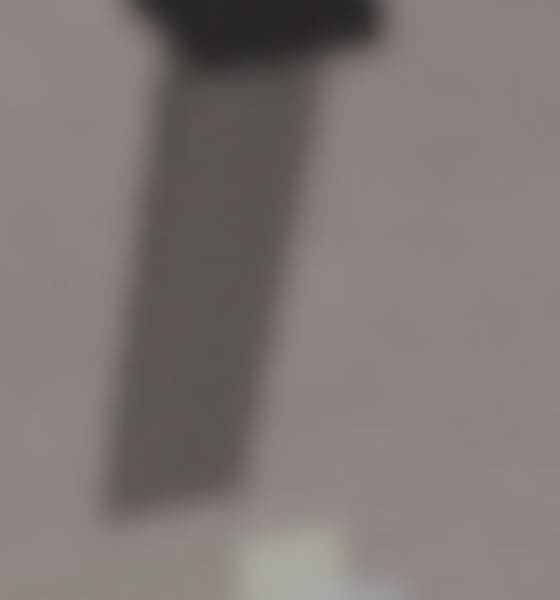

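```bash
cat > d.py <<'E'
from h import *
import json,sys
ax=np.array([np.cos(STAND[2]),np.sin(STAND[2])]); ay=np.array([-ax[1],ax[0]])
def F(n=5,dt=.02):
    v=[]
    for _ in range(n): v.append(np.r_[ctrl.current_contact_force(),ctrl.current_moment()]); ctrl.wait(dt)
    return np.mean(v,0)
E
python3 - <<'E'
from d import *
xy=np.array(STAND[:2])
ctrl.wait(.2); f0=F(10); f00=F(10); print("noise",np.round(f00-f0,2))
print(ctrl.line_to([*xy,.2115],speed=.04,guard=3))
z=ctrl.current_position()[2]
for i in range(24):
    f=F()-f0; fx,fy,fz=f[:2]@ax,f[:2]@ay,f[2]
    print(round(ctrl.current_clock(),1),"tip",round((z-.1015)*1000,1),"off",round((xy-STAND[:2])@ax*1000,2),"F",np.round([fx,fy,fz],2),"M",np.round(f[3:],2))
    if fz>3 or abs(fx)>4: break
    if abs(fx)>1.2: xy=xy+ax*np.sign(fx)*.0004
    z-=.0015
    ctrl.line_to([*xy,z],speed=.02,guard=6)
    if z-.1015<.070: break
json.dump([xy.tolist(),z,f0.tolist()],open("st.json","w"))
E
```

```text
noise [-0.2   0.12  0.42  0.01  0.   -0.  ]
False
16.0 tip 110.2 off 0.0 F [-0.19  0.05  0.37] M [-0.   -0.02  0.01]
16.4 tip 108.7 off 0.0 F [ 0.13  0.14 -0.12] M [-0.02 -0.03 -0.  ]
16.7 tip 107.2 off 0.0 F [0.07 0.62 0.23] M [0. 0. 0.]
17.0 tip 105.7 off 0.0 F [-0.47  0.27  0.15] M [-0.01  0.02 -0.01]
17.4 tip 104.2 off 0.0 F [ 0.17 -0.16  0.1 ] M [-0.    0.01 -0.02]
17.7 tip 102.7 off 0.0 F [-0.06  0.42  0.13] M [-0.    0.01  0.03]
18.0 tip 101.2 off 0.0 F [-0.   -0.01  0.09] M [ 0.01  0.   -0.03]
18.4 tip 99.7 off 0.0 F [0.01 0.52 0.19] M [-0.03 -0.01 -0.02]
18.7 tip 98.2 off 0.0 F [ 0.52 -0.    0.72] M [ 0.   -0.   -0.01]
19.0 tip 96.7 off 0.0 F [ 0.13 -0.12  0.31] M [-0.    0.   -0.02]
19.4 tip 95.2 off 0.0 F [-0.02  0.28  0.17] M [0.01 0.01 0.01]
19.7 tip 93.7 off 0.0 F [-0.41  0.21  0.19] M [ 0.   -0.01 -0.  ]
20.0 tip 92.2 off 0.0 F [-0.11 -0.12  0.15] M [-0.03 -0.02 -0.  ]
20.4 tip 90.7 off 0.0 F [ 0.02 -0.26  0.34] M [-0.01  0.01 -0.02]
20.7 tip 89.2 off 0.0 F [-0.63 -0.16  0.41] M [ 0.01  0.07 -0.02]
21.0 tip 87.7 off 0.0 F [-0.58 -0.31 -0.05] M [ 0.05  0.17 -0.02]
21.4 tip 86.2 off 0.0 F [-0.96  0.1  -0.19] M [ 0.12  0.3  -0.03]
21.7 tip 84.7 off 0.0 F [-2.2   0.42 -0.83] M [ 0.25  0.39 -0.03]
22.0 tip 83.2 off -0.4 F [ 0.    0.28 -1.29] M [ 0.16 -0.08 -0.04]
22.4 tip 81.7 off -0.4 F [0.26 0.99 0.4 ] M [ 0.23 -0.13 -0.03]
22.7 tip 80.2 off -0.4 F [-0.07  1.01  2.64] M [ 0.27 -0.08 -0.07]
23.0 tip 78.7 off -0.4 F [-0.36  1.46  2.8 ] M [ 0.38 -0.11 -0.06]
23.4 tip 77.2 off -0.4 F [-0.47  1.81  2.49] M [ 0.38 -0.11 -0.06]
23.7 tip 75.7 off -0.4 F [-0.8   1.81  2.58] M [ 0.36 -0.   -0.08]
```

```bash
python3 - <<'E'
from d import *
xy,z,f0=json.load(open("st.json")); f=F(10)-f0
print(np.round([f[:2]@ax,f[:2]@ay,f[2]],2),np.round(f[3:],3),ctrl.current_position(),ctrl.current_tool_rot()-np.array([0,0,STAND[2]+pi/2]),xy,z,ctrl.current_gripper_width())
p=ctrl.current_position()
P=(p[0],p[1],STAND[2])
w=world(P,[(a*.013,b*.015,zz) for zz in(.08,.088) for a,b in((1,-1),(1,1))]+[(.0046,-.012,.08),(.0046,.012,.08),(.0035,-.012,.045),(.0035,.012,.045)]); w[:,2]+=p[2]-.1015
print(np.round((proj("scene",w)-[290,85])*8))
s=ctrl.snapshot("scene")[85:155,290:360]
cv2.imwrite("pics/in.png",cv2.resize(s,(560,560),interpolation=cv2.INTER_CUBIC)[:,:,::-1])
E
```

```text
[-1.53  1.6   2.71] [ 0.388  0.18  -0.078] [0.55233561 0.23391602 0.17552658] [-3.14140043e+00  1.31321686e-04 -5.74429700e-05] [0.5524262079026648, 0.23394240599695873] 0.17565865980703355 0.017784032656567857
[[260. 289.]
 [365. 268.]
 [265. 261.]
 [370. 240.]
 [255. 270.]
 [339. 254.]
 [235. 385.]
 [316. 369.]]
```

View pics/in.png

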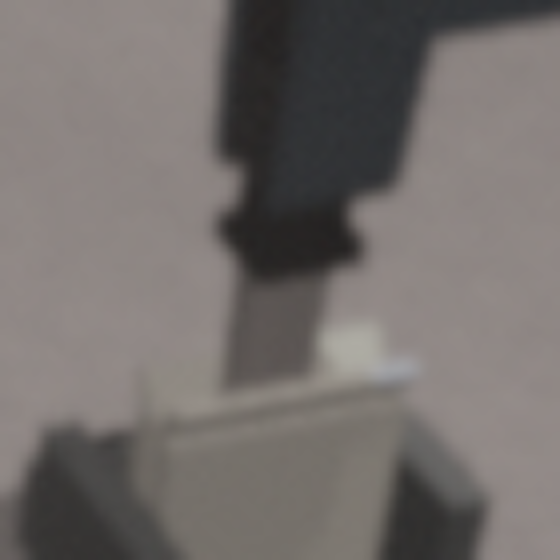

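```bash
python3 - <<'E'
from d import *
xy,z,f0=json.load(open("st.json")); xy=np.array(xy)
def rep(m):
    f=F(6)-f0; r=np.array([f[:2]@ax,f[:2]@ay,f[2]])
    print(m,round(ctrl.current_clock(),1),"tip",round((z-.1015)*1000,1),"off",round((xy-STAND[:2])@ax*1000,2),np.round(r,2),np.round(f[3:],2)); return r
ctrl.command_gripper(0,50); r=rep("grip")
for i in range(8):
    if abs(r[0])>.6: xy=xy+ax*np.clip(r[0]*.00018,-.0003,.0003); ctrl.line_to([*xy,z],speed=.02); r=rep("ctr")
    if r[2]>5.5 or z<.168: break
    if abs(r[0])<1.2: z-=.001; ctrl.line_to([*xy,z],speed=.02,guard=6); r=rep("down")
json.dump([xy.tolist(),z,f0],open("st.json","w"))
E
```

```text
grip 24.5 tip 74.2 off -0.4 [-1.26  1.57  1.57] [ 0.47  0.18 -0.08]
ctr 24.8 tip 74.2 off -0.63 [ 0.46  1.51 -0.13] [ 0.27 -0.21 -0.08]
down 25.2 tip 73.2 off -0.63 [-0.59  0.17  4.02] [ 0.11  0.08 -0.1 ]
down 25.5 tip 72.2 off -0.63 [-0.84  0.71  4.94] [ 0.22  0.15 -0.08]
ctr 25.9 tip 72.2 off -0.78 [0.64 0.97 5.3 ] [ 0.11 -0.12 -0.08]
down 26.2 tip 71.2 off -0.78 [0.98 1.15 3.6 ] [ 0.15 -0.37 -0.1 ]
ctr 26.6 tip 71.2 off -0.6 [0.1  1.61 3.71] [ 0.31 -0.22 -0.08]
down 26.9 tip 70.2 off -0.6 [-0.67  1.26  4.3 ] [ 0.32 -0.03 -0.08]
ctr 27.3 tip 70.2 off -0.72 [0.14 1.44 3.41] [ 0.22 -0.19 -0.08]
down 27.6 tip 69.2 off -0.72 [0.19 1.08 4.6 ] [ 0.2  -0.09 -0.1 ]
down 28.0 tip 68.2 off -0.72 [-0.4   0.98  4.7 ] [ 0.22  0.01 -0.12]
down 28.3 tip 67.2 off -0.72 [-0.77  0.97  5.41] [ 0.29  0.1  -0.09]
ctr 28.7 tip 67.2 off -0.86 [0.4  0.54 4.15] [ 0.19 -0.11 -0.09]
down 29.0 tip 66.2 off -0.86 [-0.14  1.1   5.39] [ 0.19 -0.04 -0.09]
```

```bash
python3 - <<'E'
from d import *
xy,z,f0=json.load(open("st.json"))
for i in range(3):
    ctrl.wait(.5); f=F(8)-f0; print(np.round([f[:2]@ax,f[:2]@ay,f[2]],2),np.round(f[3:],2),ctrl.current_gripper_width(),ctrl.current_finger_force(),ctrl.current_clock())
s=ctrl.snapshot("scene")[85:155,290:360]
cv2.imwrite("pics/in2.png",cv2.resize(s,(560,560),interpolation=cv2.INTER_CUBIC)[:,:,::-1])
p=ctrl.current_position();w=world((p[0],p[1],STAND[2]),[(a*.013,b*.015,zz) for zz in(.08,.088) for a,b in((1,-1),(1,1))]); w[:,2]+=p[2]-.1015
print(np.round((proj("scene",w)-[290,85])*8).tolist())
E
```

```text
[-0.24  1.09  4.87] [ 0.22 -0.08 -0.09] 0.017774447572774528 50.000903606414795 29.65
[-0.21  1.04  4.96] [ 0.22 -0.1  -0.09] 0.017479151442997186 50.00094473361969 30.2833
[-0.04  1.26  4.49] [ 0.24 -0.11 -0.09] 0.017396505579568462 50.00086963176727 30.9167
[[255.0, 315.0], [360.0, 295.0], [260.0, 288.0], [365.0, 267.0]]
```

View pics/in2.png

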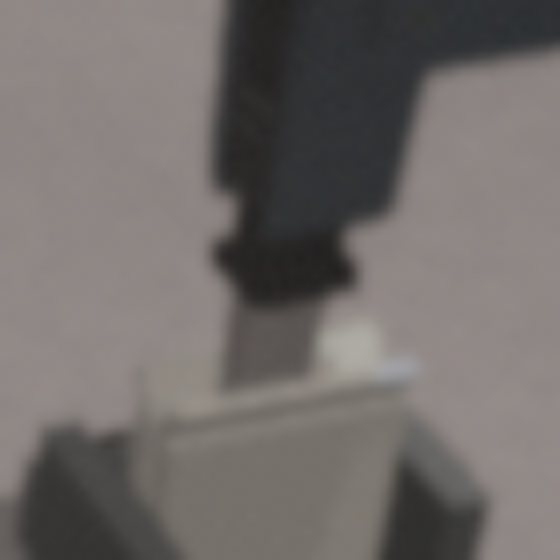

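The blade is upright in the gap. The collar, at about (285,270) in the crop, is well above the lip, and the drag is steady at about 5 N and centred.

```bash
python3 -c "
from bench import ctrl
print(ctrl.finish_job())"
```

```text
the job is handed in; nothing more can be done
None
```

I pulled the gauge off the rail and handed the job in with it still gripped, upright and snug between the plates: about 5 N of steady drag, almost no sideways force, and the collar well above the lips; the hand-in call returned no verdict.

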